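Step the bottle carousel back one notch

TASK

The hand-indexed bottle carousel has been advanced one place too far. With a fingertip push over the pawl's upright thumb plate, away from the nose, so that the pawl lifts out of the ratchet teeth and stays up; then push the upright steel pin to turn the wheel clockwise (seen from above) by exactly one notch, and tip the pawl back down so that it drops fully between the next two teeth. Pick nothing up: the little bottles stay standing in their cups and the timer, beaker and box beside the carousel stay where they are.

Things in the scene. Friction and masses are not known exactly. Their poses are not given: they have to be found in the camera images.
- carousel: Fixed grey round foot, 176 mm across, carrying a white wheel (224 mm across) on an upright axis. Origin: on the worktop under the axis. Its x points to the far side, its y to the side where the pawl stands; x and y below are the carousel's, from its origin. Five grey cups (38 mm across, 18 mm high) stand on the wheel 55 mm from its axis; the region round the pin has none.
- wheel_axis (a point): On the wheel's axis at its upper face, z = 30 mm. Round the wheel's rim (radius 94 to 110 mm) lie 8 steel ratchet teeth, 45 degrees (0.785 rad) apart: ramps up to 12 mm high, 27 degrees long, steep face at the clockwise end; flat gaps of 18 degrees between them.
- wheel (a joint): Wheel angle, rad: within 0.05 of 0 at the start, pawl in a gap. Backward = clockwise from above = falling values: one notch back is -0.785; the pawl drops fully into that gap if within 0.11 of it. Light friction holds the wheel where it is left. Backward is blocked while the pawl is down; forward, the ramps ride under it.
- pin_mid (a point): Upright steel push pin on the wheel, 13 mm across, 80 mm from the axis, from z = 30 to 85 mm; this point is on its centre line at z = 60 mm. At wheel = 0 it is on the robot's side at x = -74, y = -31 mm; one notch back takes it to x = -74, y = +31 mm, so a push nearly straight along +y does it. Over 45 mm are free on either side of it along its circle.
- pawl (a joint): Pawl angle, rad: 0 = down, nose between the teeth, 1.5 mm above the flat; grows as the nose lifts, to 1.4 = fully up. Its own 80 g weight keeps it down below about 0.7 and up above about 1.0; hardly any friction. Down, push the upright thumb plate towards +x to lift it; up, push the then upright arm towards -x, above the then level plate, to tip it down again.
- pawl_axle (a point): Centre of the pawl's level axle (along y), at x = 45, y = 102 mm, z = 48 mm. The pawl is a dark steel L: an arm (49 mm long, 14 wide, 10 thick) runs from here towards -x to the nose, and a thumb plate (24 mm wide, 6 thick) stands up 49 mm from here. A grey post to z = 59 mm holds the axle at its +y end, from y = 121 mm.
- thumb_plate (a point): Centre of the pawl's thumb plate, 36 mm from the axle (z = 84 mm when down; its upper edge is at z = 97 mm). When the pawl is fully up the plate lies almost level towards +x, rising to z = 60 mm at its far end.
- pawl_nose (a point): Middle of the foot of the pawl's nose, 45 mm from the axle along the arm and 16.5 mm under the arm's centre line (x = 0, y = 102 mm, z = 31.5 mm when down). When the pawl is fully up the arm stands nearly upright, its upper end at about z = 98 mm, its push face near x = 46 mm half-way up.
- bottle_a_mid (a point): Centre (half-way up) of a small bottle, 25 mm across and 52 mm tall, standing loose in a cup of the wheel (front right of the axis at the start), its top at z = 84 mm. Turns with the wheel; to be left standing.
- bottle_b_mid (a point): Centre (half-way up) of a small bottle, 25 mm across and 52 mm tall, standing loose in a cup of the wheel (far right of the axis at the start), its top at z = 84 mm. Turns with the wheel; to be left standing.
- bottle_c_mid (a point): Centre (half-way up) of a small bottle, 25 mm across and 52 mm tall, standing loose in a cup of the wheel (far left of the axis at the start), its top at z = 84 mm. Turns with the wheel; to be left standing.
- bench_timer_mid (a point): Centre of a lab timer, 58 x 62 x 20 mm, loose on the worktop on the robot's side; bystander.
- beaker_1_mid (a point): Centre of a small beaker, 45 mm across, 58 mm tall, loose on the worktop to the left; bystander.
- cover_box_mid (a point): Centre of a little box, 31 x 31 x 20 mm, loose on the worktop at the far left; bystander.

How it is judged:
By the outcome, as a careful person would: the job done as asked, in the order asked, and still so for the second after the job is handed in, with the robot touching nothing.
It also fails if it takes over 64 s, if anything falls off the work surface, if the arm or the gripper's body presses on something with over 40 N, if the wrist force passes 120 N, or if a joint passes its speed limit or range.

ROBOT

A 6-joint arm with a two-finger parallel gripper is mounted at the origin on a cart in front of the work surface, level with it; the furniture and walls round the work are solid. World frame = base frame: x ahead of the robot, y to its left, z up, the work surface at z = 0. Lengths are in mm, angles in rad, forces in N, time in s.
With the tool pointing down it reaches from about 425 to 1125 mm from the base axis. Payload 14.9 kg.
Tool frame: the origin (TCP) lies at the very end of the fingers, on their centre line; the grasp point (between the pads) lies 19 mm behind it (grip_depth is the distance from the TCP to the grasp point, in mm); z points along the fingers, y is the direction in which the jaws open and shut (so a half turn about z gives the same grasp; the last joint's range is limited). The gripper opens to 91 mm and grips with 3 to 60 N. Pads are 32 mm wide; open, the fingers measure 118 mm over their backs; the gripper's body (76 mm by 178 mm) begins 60 mm behind the grasp point.
Start: joints at [-1.149, 0.379, 1.734, -0, 1.028, -0.033], TCP at [307.496, -628.86, 213.932] pointing down, gripper open.
Joint ranges: [-2.77, 2.77], [-0.74, 2.19], [0, 2.66], [-1.06, 4.2], [0.31, 2.87], [-3.08, 3.08]. Speed limits (rad/s): [1.89, 1.89, 2.39, 3.14, 3.14, 3.14].

INTERFACE

Orientations are given as a rotation vector (axis times angle).
In Python, from bench import get_state, read_camera, get_calibration, job_done, grip_depth gives the robot as it stands.
- The arm moves only by the tool play_rows, never from a script. Its argument "targets" is a list of rows, each a list of 2 entries, a list of its own where there are three numbers: the shift along the tool's x, y, z in cm, then the turn, a rotation vector about the tool's x, y, z in rad. In form: [[[dx, dy, dz], [wx, wy, wz]], ...]. A call has 1 to 12 rows; each row shifts and turns the commanded pose from where the row before left it, along the tool's axes as they then stand; what a row does not reach is not made up. A row lasts 1/10 s, in which the tool goes at most 50 mm and 8.59 degrees, less where a joint would pass 70% of its speed; a pose out of reach is approached as far as the arm can. A call is refused whole if a number of a shift passes 5 or a number of a turn 0.15, either way. A call with a gripper value outside its range is refused whole. "grip" is the closure, from -1 (fully open) to 1 (shut), set as the call begins (left out, the last holds). The fingers move at their own pace and stop on an object; "grip_force" is the grip in N (left out, the last holds). Time passes only in rows, so rows that do not move let the fingers close. It gives the time, the measured TCP pose, the force and the opening at its end, in the units of the state.
- get_state(): the state, without advancing time (a new reading comes with each control period).
- read_camera(name): name is "scene" or "top" or "wrist"; returns the picture (400x640x3 uint8, red, green, blue); there is no depth.
- get_calibration(name): a dict with "fx", "fy", "cx", "cy" (pixels), "world_to_cam" (4x4, takes a point from world to camera coordinates). Camera axes: x right, y up, looking along -z (the intrinsics and any distortion apply to the point x, -y, -z); pixel columns grow to the right and rows downward; lengths in mm; the calibration is good to about 2 mm. A picture is of the moment at which its call begins: read the wrist's pose just before it. get_calibration takes no time and is no camera call; for the wrist camera it gives the pose at the moment of the call.
- job_done(): hands the job in, once; it reports no verdict.
The state is a dict: "time_s": time; "joint_positions": joint angles; "joint_vel": joint speeds; "tau": joint torques, N m; "ee_pos": TCP position; "eef_rot": TCP orientation; "wrist_force": force on the tool from outside, world axes, zero at the start; "wrist_torque": the same for the moment, N m; "grip_width": opening from 0.0 (shut) to 1.0 (fully open).
Only numpy, scipy, OpenCV 4.12 (cv2) and the standard library are available. Lean on these libraries where they do the work, as an engineer would, in place of code of your own. Each camera call takes 0.05 s, during which the arm holds its last target.

## Working session

There is one attempt and no reset: what is moved stays moved. The work goes in short steps, Python scripts to look and compute and a tool call to move; the robot and the scene stay as the last step left them, time stands still between calls to the robot, and variables do not carry over. Pictures are saved under pics/ and viewed, and the job is handed in when it is done.

Besides the shell and the picture viewer there is one more tool, called after ">>>" as name(argument=value, ...) on one line, values as JSON. play_rows: Moves the arm, as the interface text tells. Its arguments: {"type":"object","properties":{"targets":{"type":"array","items":{"type":"array"}},"grip":{"type":"number"},"grip_force":{"type":"number"}},"required":["targets"]}

```bash
mkdir -p pics; python3 - <<'E'
from bench import *
import cv2,json
s=get_state();print(s)
print(grip_depth)
for n in ("scene","top"):
    im=read_camera(n);cv2.imwrite(f"pics/{n}0.png",im[:,:,::-1]);c=get_calibration(n);print(n,c)
E
```

```text
{'time_s': 0.0, 'joint_positions': array([-1.14928073e+00,  3.79417951e-01,  1.73477237e+00, -2.10662514e-05,
        1.02848648e+00, -3.32836175e-02]), 'joint_vel': array([ 5.59061862e-05, -8.04391262e-04, -5.76444357e-05,  1.02286122e-03,
        1.36320267e-03,  2.31943741e-04]), 'tau': array([ 6.44187458e-04, -7.63725829e+01, -4.34368122e+01,  6.51666429e-02,
        4.24306816e-02, -4.52449069e-05]), 'ee_pos': array([ 307.33840099, -628.48771803,  213.28585387]), 'eef_rot': array([-3.05967841e+00, -7.08033452e-01,  3.56181577e-04]), 'wrist_force': array([-0.69015654,  0.35144621, -0.19578496]), 'wrist_torque': array([0.05193034, 0.02034379, 0.00360877]), 'grip_width': 1.0059626642824875}
18.8
scene {'fx': 363.1469996324435, 'fy': 363.1469996324435, 'cx': 318.19968848107226, 'cy': 201.06570436111016, 'world_to_cam': array([[-5.63288190e-01, -8.26260481e-01,  1.81468278e-04,
         4.25347898e+02],
       [ 5.80021206e-01, -3.95262567e-01,  7.12280074e-01,
        -3.02490439e+02],
       [-5.88457149e-01,  4.01324209e-01,  7.01895336e-01,
        -6.83540344e+02],
       [ 0.00000000e+00,  0.00000000e+00,  0.00000000e+00,
         1.00000000e+00]])}
top {'fx': 513.9160206343346, 'fy': 513.9160206343346, 'cx': 310.3433107183646, 'cy': 200.95404448097855, 'world_to_cam': array([[ 5.24402396e-03, -9.99862891e-01, -1.57066571e-02,
         1.84504337e+02],
       [ 9.87525804e-01,  2.70621826e-03,  1.57433995e-01,
        -5.14458811e+02],
       [-1.57369903e-01, -1.63363168e-02,  9.87404597e-01,
        -1.26597808e+03],
       [ 0.00000000e+00,  0.00000000e+00,  0.00000000e+00,
         1.00000000e+00]])}
```

View pics/scene0.png

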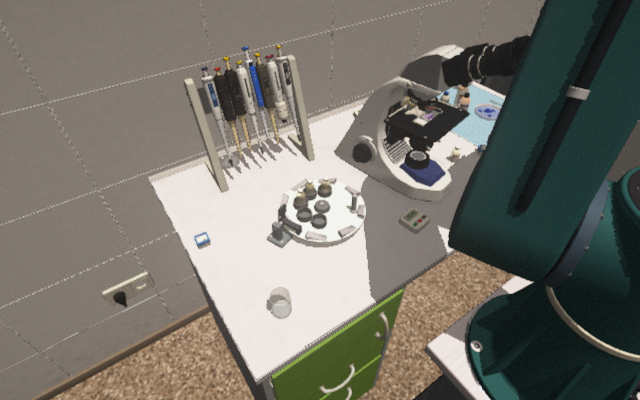

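View pics/top0.png

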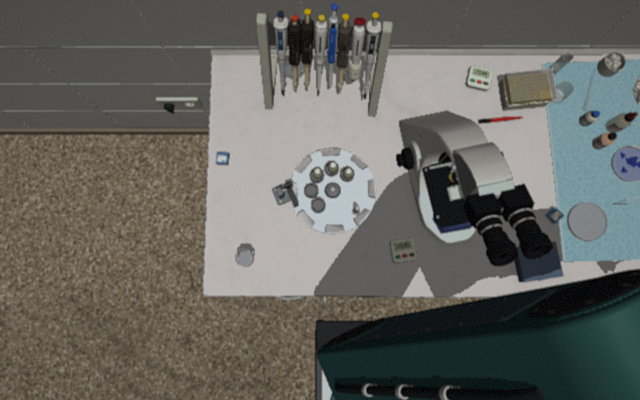

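The top view shows the carousel centred near (333,190), with the pawl and post near (285,192) on its left. The pin is near (356,208), the timer at (402,250), the beaker at (245,255) and the box at (222,158). Next I'll zoom in and measure.

```bash
cat > h.py <<'E'
import numpy as np,cv2
from bench import *
def proj(n,P,c=None):
    c=c or get_calibration(n);P=np.atleast_2d(P).astype(float)
    q=P@c['world_to_cam'][:3,:3].T+c['world_to_cam'][:3,3]
    return np.c_[c['cx']+c['fx']*q[:,0]/-q[:,2],c['cy']-c['fy']*q[:,1]/-q[:,2]]
def ray(n,u,v,c=None):
    c=c or get_calibration(n);R=c['world_to_cam'][:3,:3];t=c['world_to_cam'][:3,3]
    d=R.T@np.array([(u-c['cx'])/c['fx'],-(v-c['cy'])/c['fy'],-1.]);return -R.T@t,d
def onz(n,u,v,z,c=None):
    o,d=ray(n,u,v,c);return o+d*(z-o[2])/d[2]
def shot(n,name,crop=None,k=1):
    im=read_camera(n)[:,:,::-1].copy()
    cv2.imwrite(f'pics/{name}_raw.png',im)
    if crop:
        x0,y0,x1,y1=crop;im=im[y0:y1,x0:x1]
    im=cv2.resize(im,None,fx=k,fy=k,interpolation=cv2.INTER_CUBIC);cv2.imwrite(f'pics/{name}.png',im)
E
python3 - <<'E'
from h import *
im=cv2.imread('pics/top0.png')
c=im[135:245,260:390];cv2.imwrite('pics/t1.png',cv2.resize(c,None,fx=5,fy=5,interpolation=cv2.INTER_CUBIC))
im=cv2.imread('pics/scene0.png')
c=im[165:255,255:380];cv2.imwrite('pics/s1.png',cv2.resize(c,None,fx=6,fy=6,interpolation=cv2.INTER_CUBIC))
for p in [(333,190),(285,192),(402,250),(245,255),(222,158)]: print(onz('top',*p,30))
E
```

```text
[544.40254418 128.52962007  30.        ]
[538.86560588 252.24844976  30.        ]
[390.94156726 -45.26709287  30.        ]
[376.6242876  351.52246877  30.        ]
[628.62209168 418.09907695  30.        ]
```

View pics/t1.png

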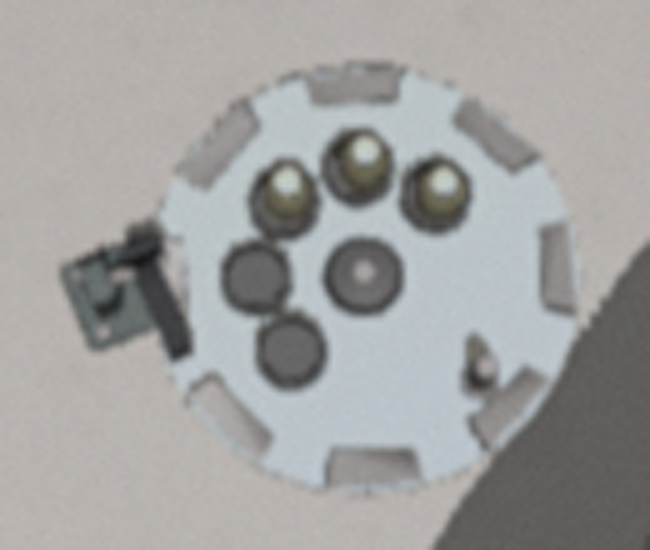

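View pics/s1.png

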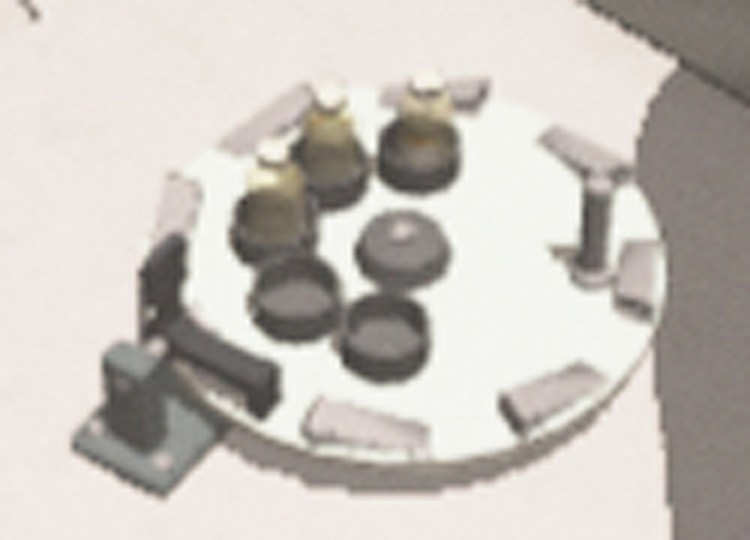

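```bash
python3 - <<'E'
from h import *
im=cv2.imread('pics/top0.png').astype(int)
# saturate: wheel bluish white vs. worktop
b,g,r=[im[...,i] for i in range(3)]
m=((b-r>4)&(b>150)).astype(np.uint8)*255
roi=np.zeros_like(m);roi[135:245,260:390]=255;m&=roi
m=cv2.morphologyEx(m,cv2.MORPH_OPEN,np.ones((2,2)))
cs,_=cv2.findContours(m,cv2.RETR_EXTERNAL,cv2.CHAIN_APPROX_NONE)
c=max(cs,key=cv2.contourArea);h=cv2.convexHull(c)[:,0]
P=np.array([onz('top',u,v,30)[:2] for u,v in h])
from scipy.optimize import least_squares
f=lambda p:np.hypot(P[:,0]-p[0],P[:,1]-p[1])-p[2]
s=least_squares(f,[545,128,110],loss='soft_l1',f_scale=1);print(s.x,np.round(f(s.x),1))
cx,cy=s.x[:2]
pix=lambda u,v:(260+u/5-.4,135+v/5-.4)
A=lambda u,v,z:onz('top',*pix(u,v),z)-np.array([cx,cy,0])
# axis hub top? pin top centre crop (486,367) z85, pin foot
for nm,u,v,z in [('pin',485,366,85),('platetop',143,240,97),('armend',178,352,53),('baseL',63,268,6),('baseB',95,350,6),('baseBR',160,330,6),('post',105,300,59)]:
    q=A(u,v,z);print(nm,q.round(1),np.degrees(np.arctan2(q[1],q[0])).round(1),np.hypot(*q[:2]).round(1))
# tooth cross: scene
pix2=lambda u,v:(255+u/6-.4,165+v/6-.4)
for nm,u,v,z in [('pin',598,185,85),('pinfoot',593,275,30),('platetop',163,245,97),('armend',265,395,48),('post',115,355,59)]:
    q=onz('scene',*pix2(u,v),z)-np.array([cx,cy,0]);print('S',nm,q.round(1),np.degrees(np.arctan2(q[1],q[0])).round(1),np.hypot(*q[:2]).round(1))
E
```

```text
[540.95068124 127.82080044 110.08252285] [ 0.4  1.5 -0.3  0.1  0.  -0.7 -1.3  0.3  0.2  0.  -0.1  0.4 -0.2 -0.3
  0.8  0.4  0.4 -0.3 -0.4 -1.9 -0.3  0.2  0.1 -0.3  0.6  1.3 -1.3]
pin [-50.7 -55.5  85. ] -132.4 75.2
platetop [  9.5 112.4  97. ] 85.2 112.8
armend [-39.4  96.7  53. ] 112.2 104.4
baseL [ 12.2 159.9   6. ] 85.6 160.3
baseB [-31.4 142.4   6. ] 102.4 145.8
baseBR [-20.7 108.4   6. ] 100.8 110.4
post [-13.9 133.5  59. ] 95.9 134.2
S pin [-49.9 -54.   85. ] -132.7 73.5
S pinfoot [-49.  -56.9  30. ] -130.7 75.0
S platetop [  9.  114.3  97. ] 85.5 114.7
S armend [-41.  101.3  48. ] 112.0 109.3
S post [  1.2 143.6  59. ] 89.5 143.6
```

```bash
python3 - <<'E'
from h import *
def tri(a,b):
    o1,d1=ray('top',*a);o2,d2=ray('scene',*b);A=np.c_[d1,-d2];t=np.linalg.lstsq(A,o2-o1,rcond=None)[0]
    p,q=o1+d1*t[0],o2+d2*t[1];return ((p+q)/2).round(),np.linalg.norm(p-q).round(1)
print('head left',tri((402,158),(362,150)))
print('arm corner',tri((402,120),(410,78)))
print('eyepiece',tri((490,208),(520,50)),tri((487,205),(455,65)))
print('arch',tri((455,150),(450,45)))
from scipy.spatial.transform import Rotation as R
s=get_state();print(R.from_rotvec(s['eef_rot']).as_matrix().round(3))
c=get_calibration('wrist');M=np.linalg.inv(c['world_to_cam']);print(M.round(2),c['fx'])
shot('wrist','w0')
E
```

```text
head left (array([609., -41., 101.]), np.float64(6.3))
arm corner (array([572., -39., 344.]), np.float64(136.3))
eyepiece (array([ 401., -162.,  422.]), np.float64(91.6)) (array([ 460., -151.,  365.]), np.float64(10.4))
arch (array([ 515., -111.,  406.]), np.float64(87.5))
[[ 0.898  0.439 -0.   ]
 [ 0.439 -0.898  0.001]
 [ 0.    -0.001 -1.   ]]
[[ 4.4000e-01  8.6000e-01  2.6000e-01  3.8106e+02]
 [-9.0000e-01  4.2000e-01  1.3000e-01 -5.9275e+02]
 [-0.0000e+00 -2.9000e-01  9.6000e-01  3.8522e+02]
 [ 0.0000e+00  0.0000e+00  0.0000e+00  1.0000e+00]] 310.8438491775414
```

View pics/w0.png

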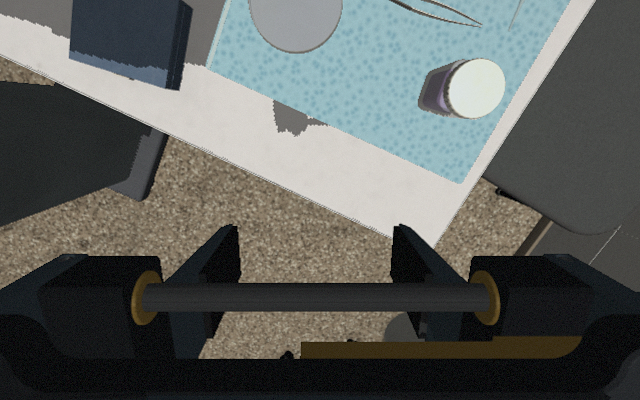

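>>> play_rows(targets=[[[0,0,-4.5],[0,0,0]],[[0,0,-4.5],[0,0,0]],[[0,0,-4.5],[0,0,0]],[[0,0,-4.5],[0,0,0]],[[0,0,-4.5],[0,0,0]],[[0,0,-4.5],[0,0,0]],[[4,-2.6,0],[0,0,0]],[[4,-2.6,0],[0,0,0]],[[4,-2.6,0],[0,0,0]],[[4,-2.6,0],[0,0,0]]], grip=1, grip_force=30)

```text
time_s: 1.15
ee_pos: [406.0, -463.4, 483.7]
eef_rot: [-3.061, -0.708, 0.0]
wrist_force: [-0.2, -0.6, 0.3]
grip_width: 0.156
```

>>> play_rows(targets=[[[4,-2.6,0],[0,0,0]],[[4,-2.6,0],[0,0,0]],[[4,-2.6,0],[0,0,0]],[[4,-2.6,0],[0,0,0]],[[1.4,-4.6,0],[0,0,0]],[[1.4,-4.6,0],[0,0,0]],[[1.4,-4.6,0],[0,0,0]],[[1.4,-4.6,0],[0,0,0]],[[1.4,-4.6,0],[0,0,0]],[[1.4,-4.6,0],[0,0,0]],[[1.4,-4.6,0],[0,0,0]],[[1.4,-4.6,0],[0,0,0]]])

```text
time_s: 2.35
ee_pos: [441.6, 80.1, 484.0]
eef_rot: [3.061, 0.708, 0.001]
wrist_force: [1.2, 0.6, 0.5]
grip_width: 0.008
```

>>> play_rows(targets=[[[0,-0.5,4.5],[0,0,0]],[[0,-0.5,4.5],[0,0,0]],[[0,-0.5,4.5],[0,0,0]],[[0,-0.5,4.5],[0,0,0]],[[0,0,4.5],[0,0,0]],[[0,0,0],[0,0,0]],[[0,0,0],[0,0,0]]])

```text
time_s: 3.05
ee_pos: [433.9, 96.3, 259.8]
eef_rot: [-3.061, -0.708, 0.001]
wrist_force: [0.3, -0.5, 1.0]
grip_width: 0.004
```

```bash
python3 - <<'E'
from h import *
import pickle
c=get_calibration('wrist');s=get_state();pickle.dump(c,open('cw1.pkl','wb'));print(s['ee_pos'],s['joint_positions'].round(2))
shot('wrist','w1')
E
```

```text
[433.92275958  96.32921875 259.79393127] [ 0.17 -0.11  2.2   0.    1.05  1.28]
```

View pics/w1.png

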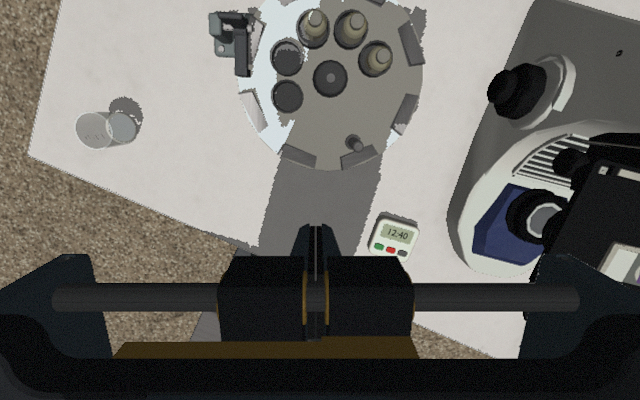

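The wrist view shows the whole wheel with its hub near (330,78). The pawl is near (238,42), the pin near (355,143), and the timer clear at (395,235).

```bash
python3 - <<'E'
import cv2
im=cv2.imread('pics/w1_raw.png')
cv2.imwrite('pics/w1c.png',cv2.resize(im[0:180,200:440],None,fx=3.3,fy=3.3,interpolation=cv2.INTER_CUBIC))
E
```

```text
(no output)
```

View pics/w1c.png

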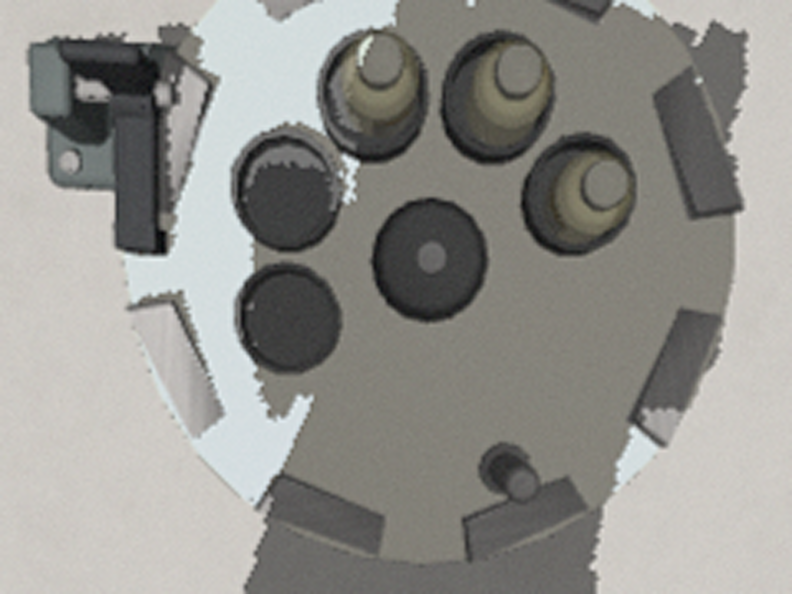

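```bash
cat > fit.py <<'E'
from h import *
import pickle
from scipy.optimize import least_squares
c=pickle.load(open('cw1.pkl','rb'));pix=lambda x,y:((200+x/3.3-.35),y/3.3-.35)
ct=get_calibration('top');pt=lambda u,v:(260+u/5-.4,135+v/5-.4)
rim=[(128,262),(192,435),(250,503),(340,546),(430,562),(530,546),(618,490),(735,270)]
rt=[(348,490),(265,457),(205,400),(170,350),(578,255),(545,365),(440,85),(290,78),(210,120),(545,150)]
def loc(p,x,y,a=0):
    t=p[2]+a;return p[0]+x*np.cos(t)-y*np.sin(t),p[1]+x*np.sin(t)+y*np.cos(t)
def res(p):
    r=[]
    for q in rim:
        w=onz('',*pix(*q),30,c);r.append(np.hypot(w[0]-p[0],w[1]-p[1])-112)
    for q in rt:
        w=onz('',*pt(*q),30,ct);r.append((np.hypot(w[0]-p[0],w[1]-p[1])-112)*.5)
    for q,z,x,y in [((136,247),53,-4,102),((106,47),97,45,102)]:
        w=onz('',*pix(*q),z,c);r+=list(np.array(loc(p,x,y))-w[:2])
    for q,z,x,y in [((143,240),97,45,102),((178,352),53,-4,102)]:
        w=onz('',*pt(*q),z,ct);r+=list((np.array(loc(p,x,y))-w[:2])*.5)
    for q,z in [((522,483),85)]:
        w=onz('',*pix(*q),z,c);r+=list(np.array(loc(p,-74,-31,p[3]))-w[:2])
    w=onz('',*pt(485,366),85,ct);r+=list((np.array(loc(p,-74,-31,p[3]))-w[:2])*.5)
    return np.array(r)
s=least_squares(res,[542,128,.37,0]);print(s.x.round(3));print(res(s.x).round(1))
np.save('pose.npy',s.x)
p=s.x
R=[('plate',45,102),('pawlnose',0,102),('pin',*loc([0,0,0,0],-74,-31,p[3]))]
im=cv2.imread('pics/w1_raw.png')
for x,y,z in [(45,102,97),(-4,102,53),(45,102,48),(0,0,30),(45,90,97),(45,114,97),(0,109,53),(0,95,53)]:
    u=proj('',(*loc(p,x,y),z),c)[0];cv2.circle(im,tuple(int(round(k)) for k in u),1,(0,0,255),-1)
for a in np.arange(0,6.28,.1):
    u=proj('',(*loc(p,112*np.cos(a),112*np.sin(a)),30),c)[0];cv2.circle(im,tuple(int(round(k)) for k in u),0,(0,255,0),-1)
for z in (30,85):
    u=proj('',(*loc(p,-74,-31,p[3]),z),c)[0];cv2.circle(im,tuple(int(round(k)) for k in u),1,(255,0,0),-1)
cv2.imwrite('pics/w1f.png',cv2.resize(im[0:180,200:440],None,fx=3.3,fy=3.3,interpolation=cv2.INTER_NEAREST))
E
python3 fit.py
```

```text
[5.47474e+02 1.30749e+02 3.96000e-01 1.70000e-02]
[-0.4 -1.   1.2 -0.6  0.1  0.9 -1.  -1.6  0.7 -1.7 -3.5 -2.4 -0.4 -3.4
 -2.7 -1.4  0.3  1.1  0.7 -0.9 -0.5  0.7 -0.4  1.   1.4 -0.6 -0.5 -0.1
  1.   0.2]
```

View pics/w1f.png

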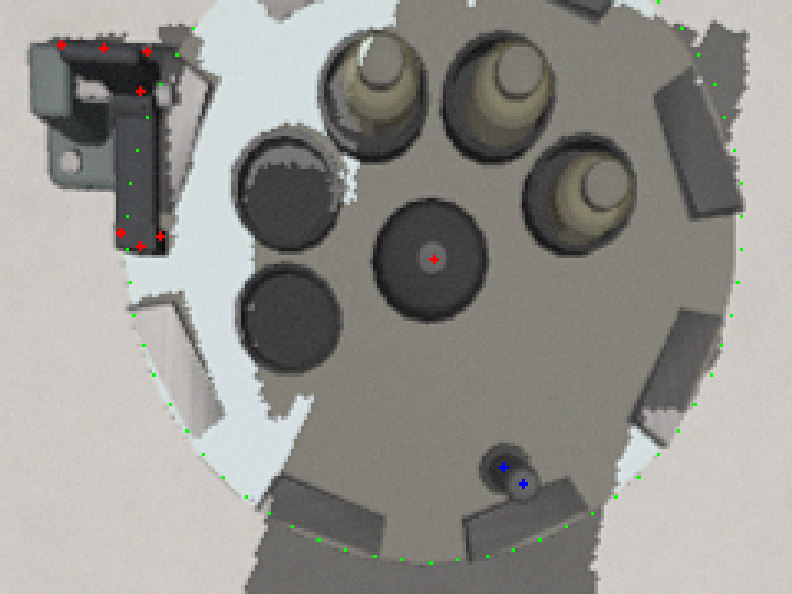

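>>> play_rows(targets=[[[0,0,0],[0,0,0.058]],[[3.2,-2.25,2],[0,0,0]],[[3.2,-2.25,2],[0,0,0]],[[3.2,-2.25,2],[0,0,0]],[[3.2,-2.25,2],[0,0,0]],[[0,0,3.5],[0,0,0]],[[0,0,0],[0,0,0]],[[0,0,0],[0,0,0]]])

```text
time_s: 3.9
ee_pos: [517.8, 228.8, 145.9]
eef_rot: [-3.08, -0.619, -0.002]
wrist_force: [0.2, 0.7, -0.1]
grip_width: 0.003
```

```bash
cat >> h.py <<'E'
def local():
    from scipy.spatial.transform import Rotation as R
    p=np.load('pose.npy');s=get_state();d=s['ee_pos'][:2]-p[:2];t=p[2]
    M=R.from_rotvec(s['eef_rot']).as_matrix()
    print('t',round(s['time_s'],2),'local',(d@[np.cos(t),np.sin(t)]).round(1),(d@[-np.sin(t),np.cos(t)]).round(1),s['ee_pos'][2].round(1),'toolx-yaw',(np.arctan2(M[1,0],M[0,0])-t).round(3),'F',s['wrist_force'].round(1))
E
python3 - <<'E'
from h import *
local();shot('wrist','w2')
shot('scene','s2',(230,140,390,260),5)
E
```

```text
t 3.9 local 10.5 101.9 145.9 toolx-yaw 0.001 F [ 0.2  0.7 -0.1]
```

View pics/w2.png

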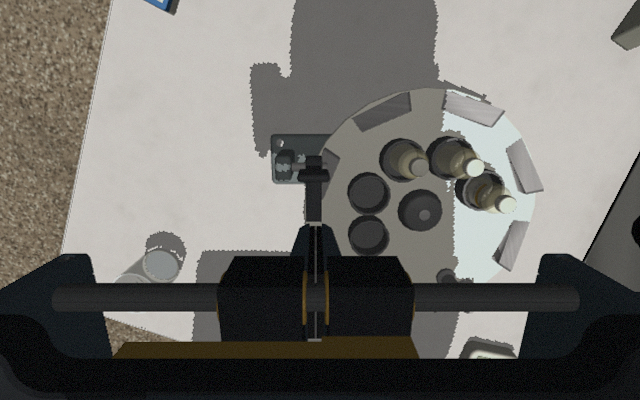

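View pics/s2.png

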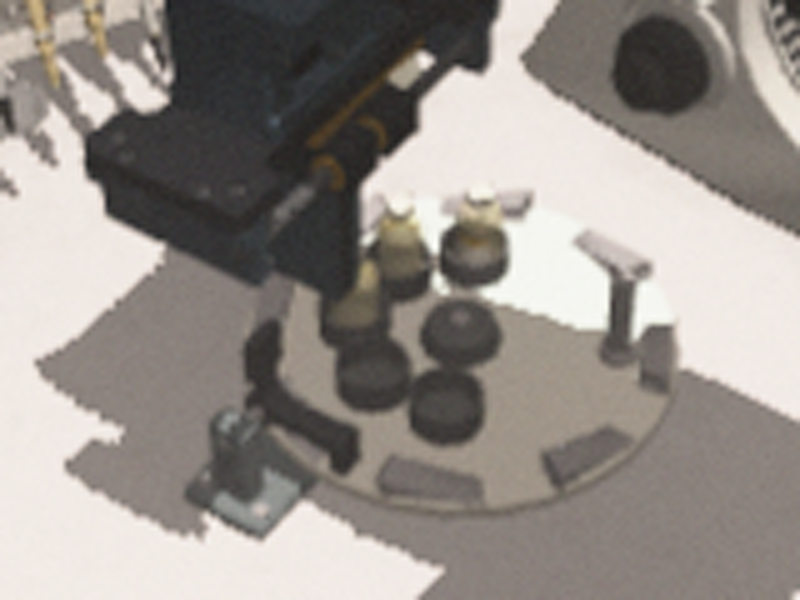

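The finger lines up with the plate. I'll lower it beside the plate.

>>> play_rows(targets=[[[0,0,1.8],[0,0,0]],[[0,0,1.8],[0,0,0]],[[0,0,1.8],[0,0,0]],[[0,0,1.7],[0,0,0]],[[0,0,0],[0,0,0]],[[0.5,0,0],[0,0,0]],[[0.5,0,0],[0,0,0]],[[0.5,0,0],[0,0,0]],[[0.4,0,0],[0,0,0]],[[0.4,0,0],[0,0,0]],[[0.4,0,0],[0,0,0]],[[0,0,0],[0,0,0]]])

```text
time_s: 5.2
ee_pos: [542.4, 239.5, 73.0]
eef_rot: [-3.08, -0.619, -0.0]
wrist_force: [0.5, -0.8, -0.1]
grip_width: 0.006
```

```bash
python3 - <<'E'
from h import *
local();shot('wrist','w3',(180,60,480,260),2.6)
shot('scene','s3',(230,140,390,260),5)
E
```

```text
t 5.2 local 37.3 102.3 73.0 toolx-yaw 0.001 F [ 0.5 -0.8 -0.1]
```

View pics/w3.png

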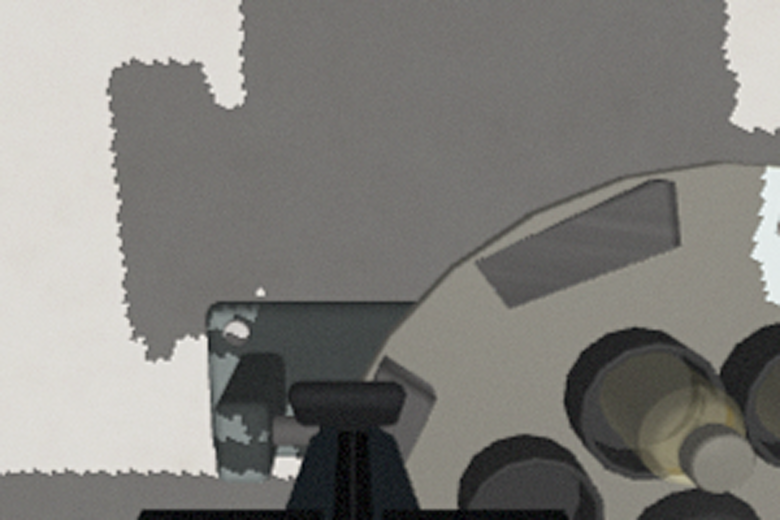

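View pics/s3.png

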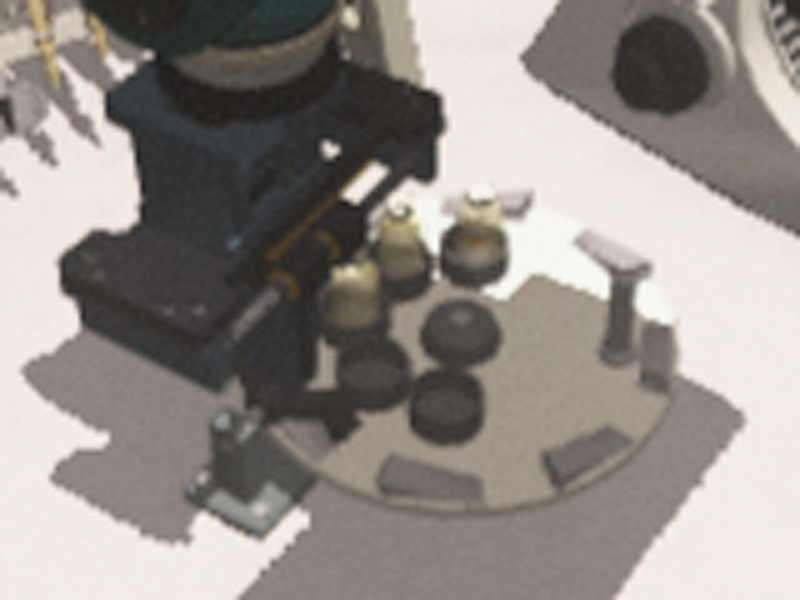

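The pawl is lifting in the scene view, so I'll keep pushing.

>>> play_rows(targets=[[[0.4,0,0],[0,0,0]],[[0.4,0,0],[0,0,0]],[[0.4,0,0],[0,0,0]],[[0.4,0,0],[0,0,0]],[[0.4,0,0],[0,0,0]],[[0.4,0,0],[0,0,0]],[[0.3,0,0.1],[0,0,0]],[[0.3,0,0.1],[0,0,0]],[[0.3,0,0.1],[0,0,0]],[[0.3,0,0.1],[0,0,0]],[[0,0,0],[0,0,0]]])

```text
time_s: 6.4
ee_pos: [575.4, 253.3, 68.8]
eef_rot: [-3.08, -0.619, -0.0]
wrist_force: [0.6, 0.2, 0.1]
grip_width: 0.006
```

```bash
python3 - <<'E'
from h import *
local();shot('wrist','w4',(180,60,480,260),2.6)
shot('scene','s4',(230,140,390,260),5)
E
```

```text
t 6.4 local 73.0 102.3 68.8 toolx-yaw 0.001 F [0.6 0.2 0.1]
```

View pics/w4.png

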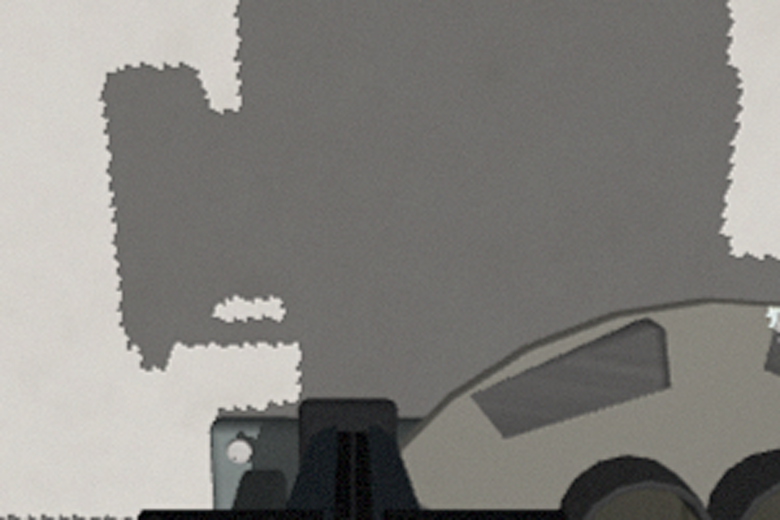

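View pics/s4.png

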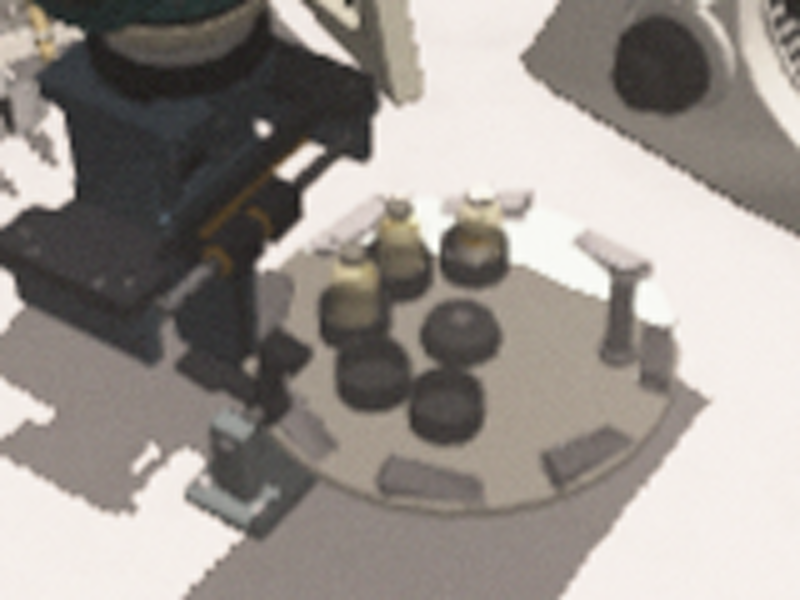

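The scene view shows the arm standing up at about (275,360). I'll retreat upward. I'll also turn the hand 90° so its long side keeps clear of the microscope when I work at the pin.

>>> play_rows(targets=[[[0,0,-2.5],[0,0,0]],[[0,0,-2.5],[0,0,0]],[[0,0,-2.5],[0,0,0]],[[0,0,-2.5],[0,0,-0.143]],[[0,0,0],[0,0,-0.143]],[[0,0,0],[0,0,-0.143]],[[0,0,0],[0,0,-0.143]],[[0,0,0],[0,0,-0.143]],[[0,0,0],[0,0,-0.143]],[[0,0,0],[0,0,-0.143]],[[0,0,0],[0,0,-0.143]],[[0,0,0],[0,0,-0.143]]])

```text
time_s: 7.7
ee_pos: [575.0, 253.1, 169.0]
eef_rot: [-2.086, -2.349, 0.0]
wrist_force: [0.1, 0.8, -0.9]
grip_width: 0.005
```

>>> play_rows(targets=[[[0,0,0],[0,0,-0.143]],[[0,0,0],[0,0,-0.142]],[[-3.28,-3,0],[0,0,0]],[[-3.28,-3,0],[0,0,0]],[[-3.28,-3,0],[0,0,0]],[[-3.28,-3,0],[0,0,0]],[[-3.28,-3,0],[0,0,0]],[[0,0,0],[0,0,0]],[[0,0,0],[0,0,0]]])

```text
time_s: 8.6
ee_pos: [500.4, 43.2, 169.2]
eef_rot: [1.741, 2.615, 0.001]
wrist_force: [-0.1, -0.2, 0.7]
grip_width: 0.005
```

```bash
python3 - <<'E'
from h import *
local();shot('wrist','w5')
shot('scene','s5',(230,140,390,260),5)
E
```

```text
t 8.6 local -77.2 -62.6 169.2 toolx-yaw 1.571 F [-0.1 -0.2  0.7]
```

View pics/w5.png

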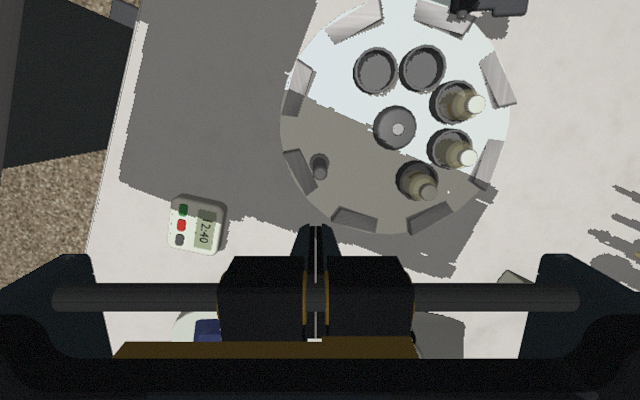

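View pics/s5.png

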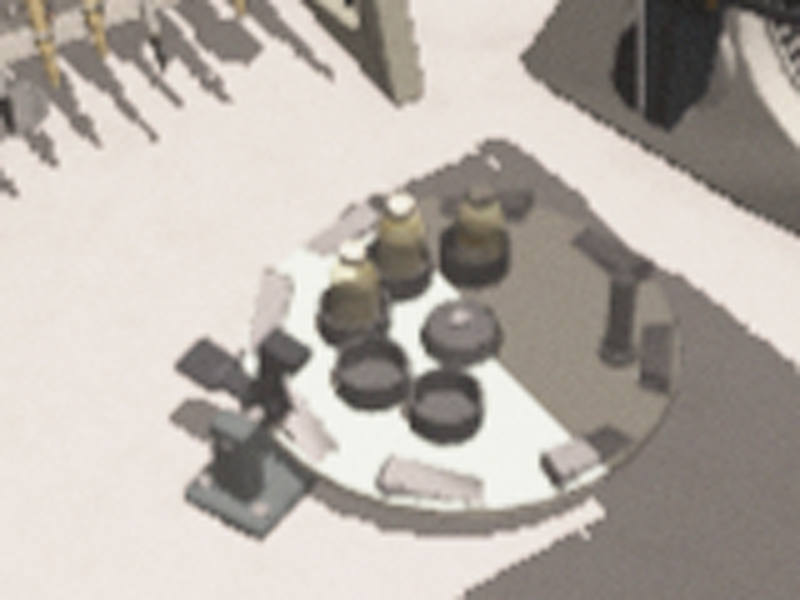

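The pawl stays up and the finger is in line with the pin. I'll lower the finger beside the pin and push in stages.

>>> play_rows(targets=[[[0,0,2.9],[0,0,0]],[[0,0,2.9],[0,0,0]],[[0,0,2.9],[0,0,0]],[[0,0,2.7],[0,0,0]],[[0,0,0],[0,0,0]],[[0.3,0,0],[0,0,0]],[[0.3,0,0],[0,0,0]],[[0.3,0,0],[0,0,0]],[[0.3,0,0],[0,0,0]],[[0.3,0,0],[0,0,0]],[[0.3,0,0],[0,0,0]],[[0.3,0,0],[0,0,0]]])

```text
time_s: 9.9
ee_pos: [491.1, 63.1, 54.8]
eef_rot: [-1.737, -2.616, 0.003]
wrist_force: [-8.2, -6.4, 5.3]
grip_width: 0.004
```

>>> play_rows(targets=[[[0.3,0,0],[0,0,0]],[[0.3,0,0],[0,0,0]],[[0.3,0,0],[0,0,0]],[[0.3,0,0],[0,0,0]],[[0.3,0,0],[0,0,0]],[[0.3,0,0],[0,0,0]],[[0.3,0,0],[0,0,0]],[[0.2,0,0],[0,0,0]],[[0,0,0],[0,0,0]]])

```text
time_s: 10.8
ee_pos: [483.3, 84.7, 55.0]
eef_rot: [1.738, 2.617, 0.0]
wrist_force: [0.3, -0.2, -0.2]
grip_width: 0.007
```

```bash
python3 - <<'E'
from h import *
local();shot('wrist','w6')
shot('scene','s6',(230,140,390,260),5)
E
```

```text
t 10.8 local -77.0 -17.8 55.0 toolx-yaw 1.573 F [ 0.3 -0.2 -0.2]
```

View pics/w6.png

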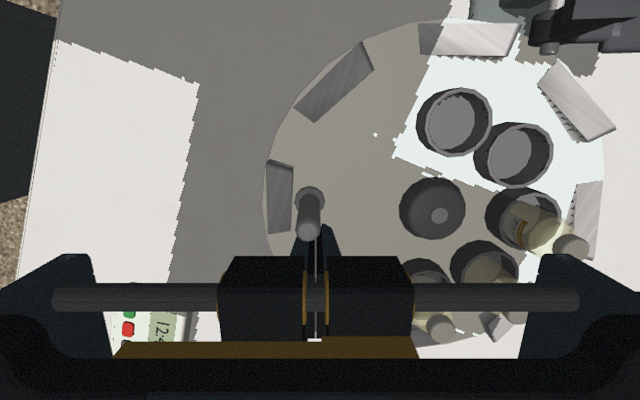

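View pics/s6.png

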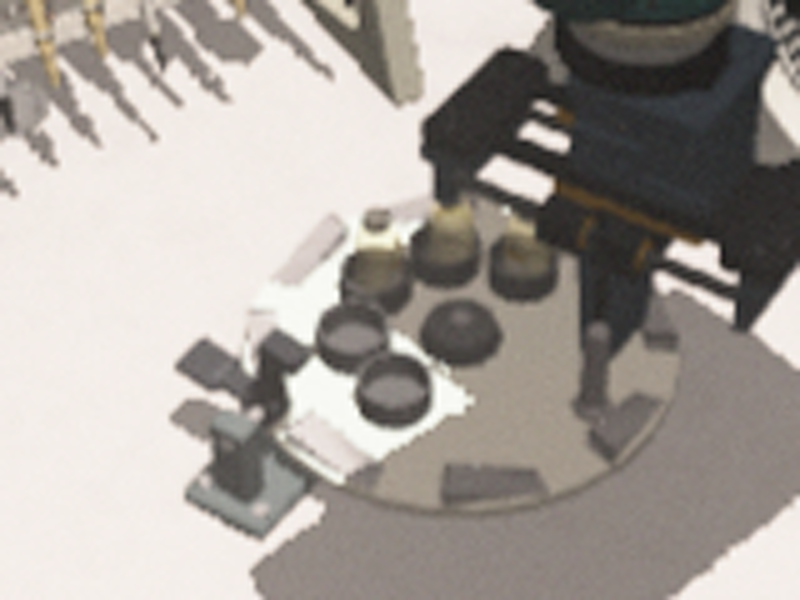

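>>> play_rows(targets=[[[0.25,0,0],[0,0,0]],[[0.25,0,0],[0,0,0]],[[0.25,0,0],[0,0,0]],[[0.25,0,0],[0,0,0]],[[0.25,0,0],[0,0,0]],[[0.25,0,0],[0,0,0]],[[0.25,0,0],[0,0,0]],[[0.2,0,0],[0,0,0]],[[0.2,0,0],[0,0,0]],[[0.15,0,0],[0,0,0]],[[0,0,0],[0,0,0]],[[0,0,0],[0,0,0]]])

```text
time_s: 12.1
ee_pos: [474.5, 105.6, 55.0]
eef_rot: [1.738, 2.617, 0.0]
wrist_force: [1.5, -0.4, 0.1]
grip_width: 0.004
```

```bash
python3 - <<'E'
from h import *
import pickle
local();pickle.dump(get_calibration('wrist'),open('cw7.pkl','wb'));shot('wrist','w7')
shot('scene','s7',(230,140,390,260),5)
shot('top','t7',(260,135,390,245),5)
E
```

```text
t 12.1 local -77.0 5.0 55.0 toolx-yaw 1.573 F [ 1.5 -0.4  0.1]
```

View pics/w7.png

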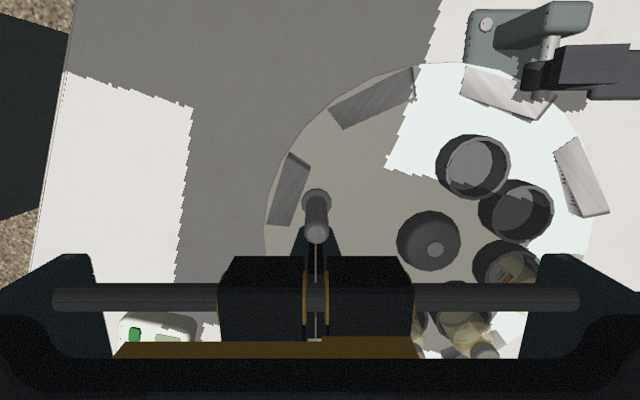

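View pics/s7.png

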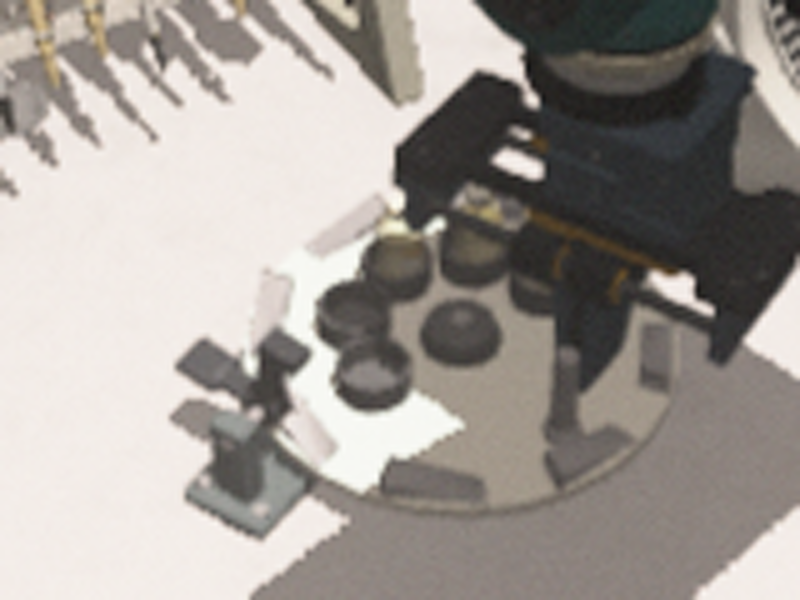

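```bash
python3 - <<'E'
from h import *
import pickle
p=np.load('pose.npy');c=pickle.load(open('cw7.pkl','rb'))
t=p[2]
for (u,v),z in [((317,232),85),((316,203),32)]:
    d=onz('',u,v,z,c)[:2]-p[:2];x,y=d@[np.cos(t),np.sin(t)],d@[-np.sin(t),np.cos(t)]
    a=np.arctan2(-y,-x) ; print('pin local',x.round(1),y.round(1),'r',np.hypot(x,y).round(1),'wheel',(a-np.arctan2(31,74)).round(3))
a=cv2.imread('pics/s5_raw.png');b=cv2.imread('pics/s7_raw.png')
A=a[195:260,265:390];B=b[195:260,265:390]
cv2.imwrite('pics/cmp7.png',cv2.resize(np.vstack([A,B]),None,fx=4.5,fy=4.5,interpolation=cv2.INTER_CUBIC))
E
```

```text
pin local -75.9 28.8 r 81.2 wheel -0.759
pin local -76.3 27.6 r 81.1 wheel -0.744
```

View pics/cmp7.png

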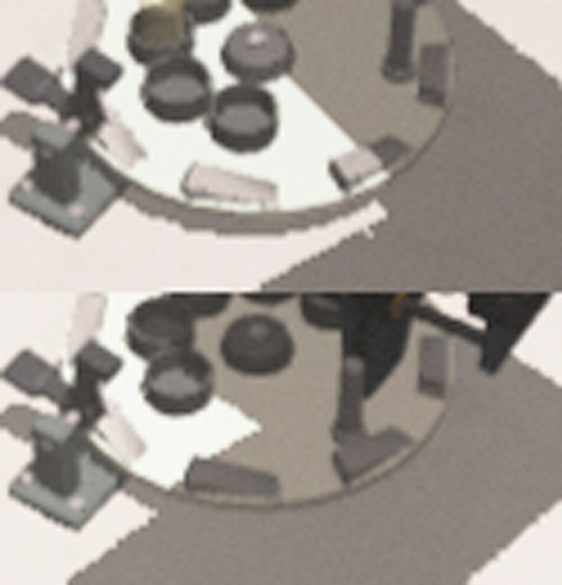

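View pics/t7.png

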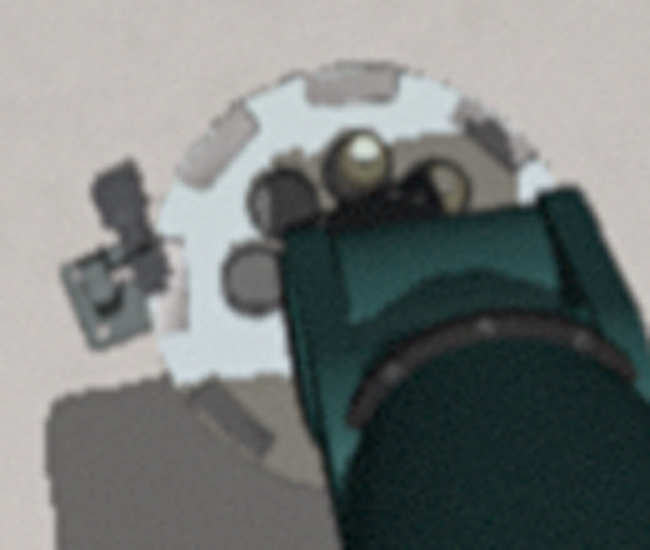

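The wheel is at about -0.755 rad by the pin, and the teeth are almost back on their starting pixels. I'll push 2 mm more, then back off and lift.

>>> play_rows(targets=[[[0.1,0,0],[0,0,0]],[[0.1,0,0],[0,0,0]],[[0,0,0],[0,0,0]],[[0,0,0],[0,0,0]],[[-0.3,0,0],[0,0,0]],[[-0.7,0,0],[0,0,0]],[[0,0,-3],[0,0,0]],[[0,0,-4],[0,0,0]],[[0,0,-4],[0,0,0]],[[0,0,0],[0,0,0]],[[0,0,0],[0,0,0]]])

```text
time_s: 13.35
ee_pos: [477.8, 97.9, 165.5]
eef_rot: [1.738, 2.616, 0.001]
wrist_force: [0.2, 0.4, -0.6]
grip_width: 0.005
```

```bash
python3 - <<'E'
from h import *
import pickle
local();pickle.dump(get_calibration('wrist'),open('cw8.pkl','wb'));shot('wrist','w8')
E
```

```text
t 13.35 local -77.0 -3.4 165.5 toolx-yaw 1.573 F [ 0.2  0.4 -0.6]
```

View pics/w8.png

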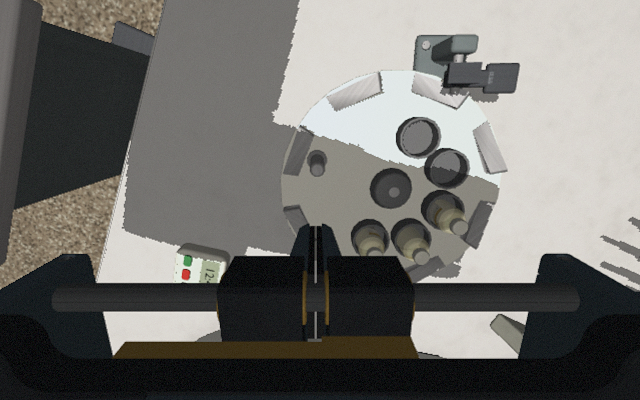

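```bash
python3 - <<'E'
from h import *
import pickle
p=np.load('pose.npy');c=pickle.load(open('cw8.pkl','rb'))
t=p[2]
for (u,v),z in [((318,170),85),((317,156),32)]:
    d=onz('',u,v,z,c)[:2]-p[:2];x,y=d@[np.cos(t),np.sin(t)],d@[-np.sin(t),np.cos(t)]
    a=np.arctan2(-y,-x) ; print('pin local',x.round(1),y.round(1),'r',np.hypot(x,y).round(1),'wheel',(a-np.arctan2(31,74)).round(3))
E
```

```text
pin local -74.5 30.1 r 80.4 wheel -0.781
pin local -75.0 33.9 r 82.3 wheel -0.821
```

>>> play_rows(targets=[[[2.1,3.14,0],[0,0,0]],[[2.1,3.14,0],[0,0,0]],[[2.1,3.14,0],[0,0,0]],[[2.1,3.14,0],[0,0,0]],[[2.1,3.0,0],[0,0,0]],[[0,0,0],[0,0,0]],[[0,0,0],[0,0,0]]])

```text
time_s: 14.1
ee_pos: [579.4, 255.2, 162.7]
eef_rot: [-1.736, -2.616, 0.004]
wrist_force: [-0.6, -0.0, -1.2]
grip_width: 0.0
```

```bash
python3 - <<'E'
from h import *
local()
shot('scene','s9',(230,140,390,260),5)
shot('top','t9',(260,135,390,245),5)
E
```

```text
t 14.1 local 77.4 102.5 162.7 toolx-yaw 1.574 F [-0.6 -0.  -1.2]
```

View pics/s9.png

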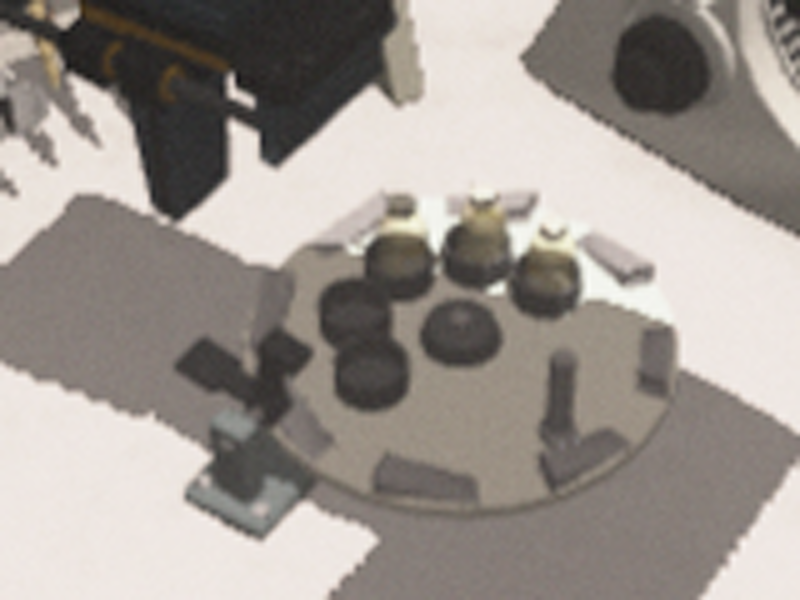

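The wheel is at about -0.78 rad, the bottles are standing and the pawl is up. I'll lower the finger and tip the pawl back.

>>> play_rows(targets=[[[0,0,2.7],[0,0,0]],[[0,0,2.7],[0,0,0]],[[0,0,2.7],[0,0,0]],[[0,0,0],[0,0,0]],[[0,-0.5,0],[0,0,0]],[[0,-0.5,0],[0,0,0]],[[0,-0.5,0],[0,0,0]],[[0,-0.4,0],[0,0,0]],[[0,-0.4,0],[0,0,0]],[[0,-0.4,0],[0,0,0]],[[0,-0.4,0],[0,0,0]]])

```text
time_s: 15.3
ee_pos: [551.5, 243.2, 84.0]
eef_rot: [1.738, 2.617, 0.0]
wrist_force: [-0.1, 0.6, -1.1]
grip_width: 0.004
```

>>> play_rows(targets=[[[0,-0.4,0],[0,0,0]],[[0,-0.4,0],[0,0,0]],[[0,-0.4,0],[0,0,0]],[[0,-0.4,0],[0,0,0]],[[0,-0.3,0],[0,0,0]],[[0,-0.3,0],[0,0,0]],[[0,0,0],[0,0,0]]])

```text
time_s: 16.0
ee_pos: [531.1, 234.6, 83.9]
eef_rot: [-1.738, -2.617, 0.0]
wrist_force: [-0.5, -0.1, -0.3]
grip_width: 0.002
```

```bash
python3 - <<'E'
from h import *
local()
shot('scene','s10',(230,140,390,260),5)
E
```

```text
t 16.0 local 24.9 102.1 83.9 toolx-yaw 1.573 F [-0.5 -0.1 -0.3]
```

View pics/s10.png

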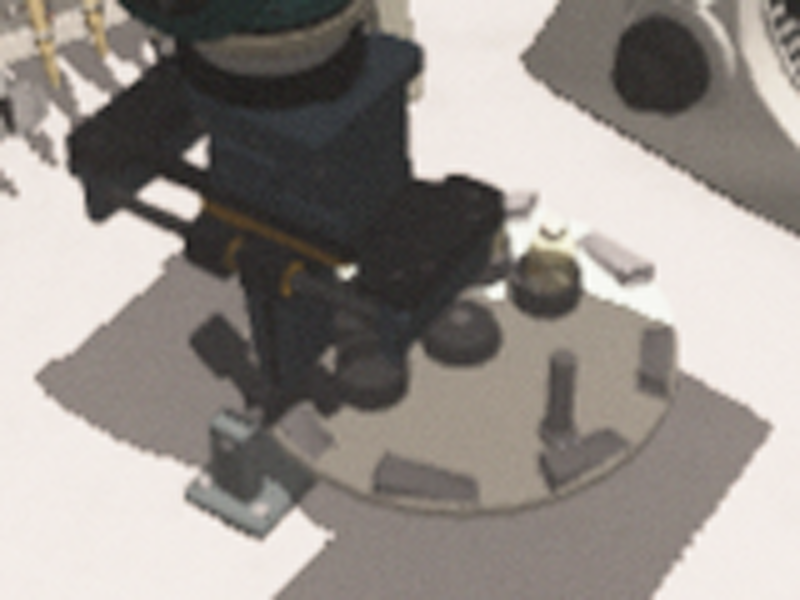

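>>> play_rows(targets=[[[0,-0.3,0.2],[0,0,0]],[[0,-0.3,0.1],[0,0,0]],[[0,-0.3,0.1],[0,0,0]],[[0,-0.3,0],[0,0,0]],[[0,-0.3,0],[0,0,0]],[[0,0,0],[0,0,0]],[[0,0,0],[0,0,0]]])

```text
time_s: 16.75
ee_pos: [517.7, 229.0, 80.0]
eef_rot: [1.738, 2.617, 0.0]
wrist_force: [-0.4, -0.5, 0.7]
grip_width: 0.006
```

```bash
python3 - <<'E'
from h import *
local()
shot('scene','s11',(230,140,390,260),5)
shot('wrist','w11')
E
```

```text
t 16.75 local 10.4 102.1 80.0 toolx-yaw 1.573 F [-0.4 -0.5  0.7]
```

View pics/s11.png

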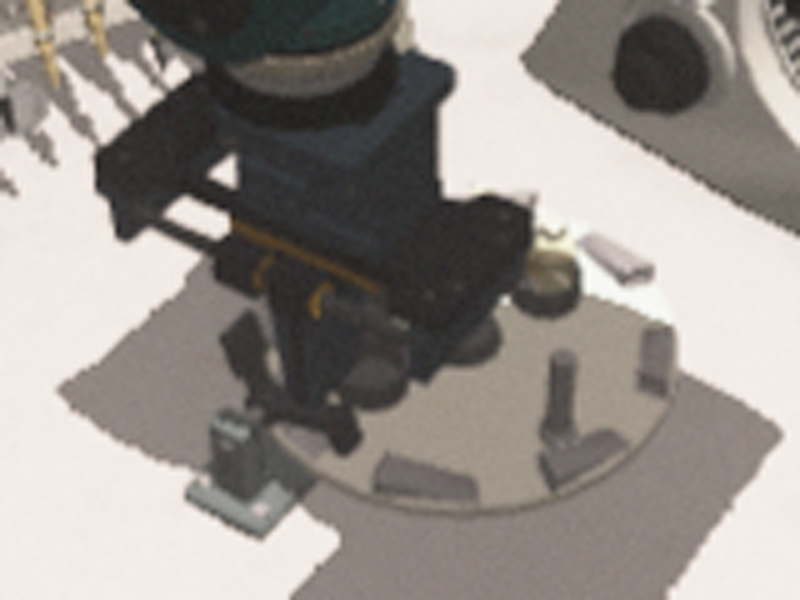

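View pics/w11.png

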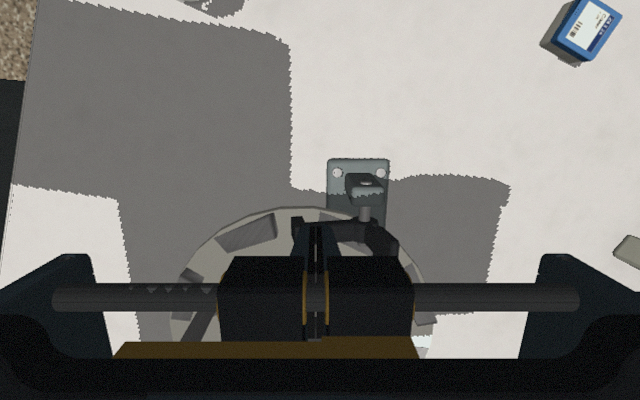

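>>> play_rows(targets=[[[0,-0.3,0],[0,0,0]],[[0,-0.3,0],[0,0,0]],[[0,0,0],[0,0,0]],[[0,0,0],[0,0,0]]])

```text
time_s: 17.25
ee_pos: [512.0, 226.6, 80.0]
eef_rot: [1.738, 2.617, 0.0]
wrist_force: [0.4, -0.6, -0.6]
grip_width: 0.005
```

```bash
python3 - <<'E'
from h import *
local()
shot('scene','s12',(230,140,390,260),5)
E
```

```text
t 17.25 local 4.3 102.1 80.0 toolx-yaw 1.573 F [ 0.4 -0.6 -0.6]
```

View pics/s12.png

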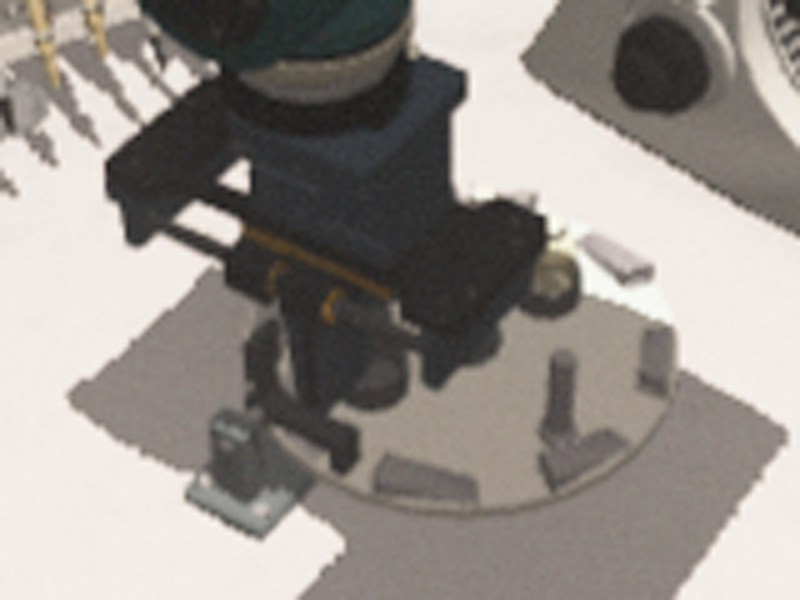

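The pawl has dropped: plate at (262,350) and arm end at (345,440), as at the start. I'll lift clear and check.

>>> play_rows(targets=[[[0,0,-2],[0,0,0]],[[0,0,-4],[0,0,0]],[[0,0,-4.5],[0,0,0]],[[0,0,-4.5],[0,0,0]],[[-3,-3,-3],[0,0,0]],[[-3,-3,-3],[0,0,0]],[[-3,-3,0],[0,0,0]],[[-3,-3,0],[0,0,0]],[[-3,-2,0],[0,0,0]],[[0,0,0],[0,0,0]],[[0,0,0],[0,0,0]]])

```text
time_s: 18.4
ee_pos: [442.5, 36.7, 287.9]
eef_rot: [1.741, 2.615, 0.001]
wrist_force: [-0.1, 0.1, 0.1]
grip_width: 0.005
```

```bash
python3 - <<'E'
from h import *
import pickle
local();pickle.dump(get_calibration('wrist'),open('cw13.pkl','wb'));shot('wrist','w13')
shot('scene','s13',(230,140,390,260),5)
shot('top','t13',(200,100,460,280),3)
E
```

```text
t 18.4 local -133.2 -46.3 287.9 toolx-yaw 1.571 F [-0.1  0.1  0.1]
```

View pics/w13.png

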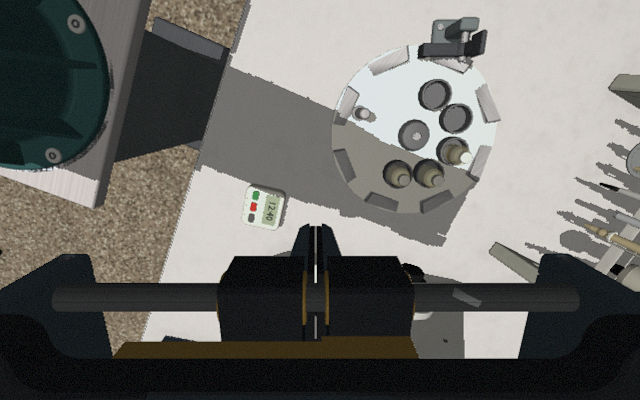

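View pics/s13.png

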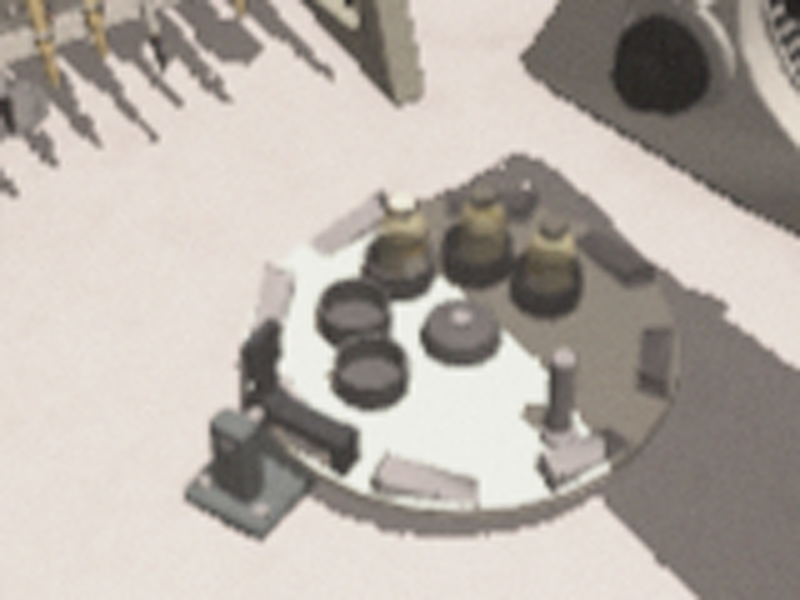

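View pics/t13.png

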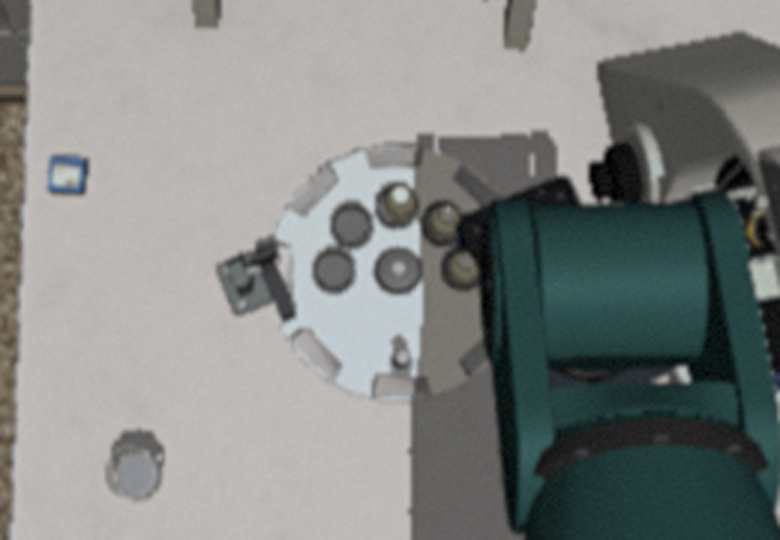

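```bash
python3 - <<'E'
from h import *
import pickle
p=np.load('pose.npy');c=pickle.load(open('cw13.pkl','rb'));t=p[2]
d=onz('',370,117,85,c)[:2]-p[:2];x,y=d@[np.cos(t),np.sin(t)],d@[-np.sin(t),np.cos(t)]
print(x.round(1),y.round(1),(np.arctan2(-y,-x)-np.arctan2(31,74)).round(3))
a=cv2.imread('pics/scene0.png');b=cv2.imread('pics/s13_raw.png')
P=lambda im:cv2.resize(im,None,fx=5,fy=5,interpolation=cv2.INTER_CUBIC)
sl=np.s_[195:255,262:322]
row1=np.hstack([P(a[sl]),P(b[sl])]);cv2.imwrite('pics/cmp13.png',row1)
for nm,(x0,y0,x1,y1) in {'timer':(390,200,440,240),'beaker':(262,280,300,325),'box':(190,228,215,252)}.items():
    g=lambda im:cv2.cvtColor(im[y0:y1,x0:x1],cv2.COLOR_BGR2GRAY).astype(np.float32)
    print(nm,cv2.phaseCorrelate(g(a),g(b)),np.abs(g(a)-g(b)).mean())
E
```

```text
-69.2 26.3 -0.76
timer ((-0.4709993494709046, 0.08969946861216727), 0.5214521696567536) 69.4805
beaker ((-0.04095295989846548, 0.5429416423601232), 0.9936329073376126) 11.302924
box ((0.5368987068566007, -0.06703068259647971), 1.0768700901667276) 10.951667
```

View pics/cmp13.png

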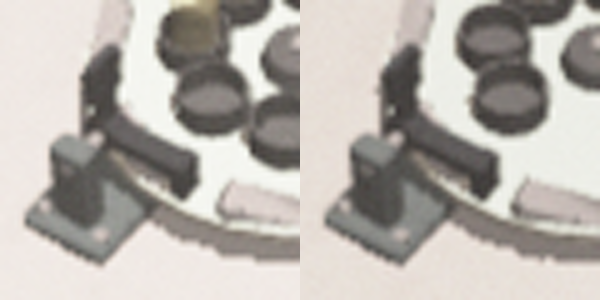

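The pawl sits exactly as it did at the start, in the next gap. The three bystanders show no shift beyond half a pixel, and the arm is clear. I'm handing in.

```bash
python3 - <<'E'
from bench import *
print(job_done(), get_state()['time_s'])
E
```

```text
the job is handed in; nothing more can be done
the job is handed in; nothing more can be done
```

The carousel is back one notch and the pawl is down between the next two teeth. I handed it in at about 18.6 s with the arm clear. I tipped the pawl up with the closed fingertips, pushed the pin along +y, backed off, then tipped the pawl back down.

- **Wheel:** before the pawl dropped, the pin top put the wheel at -0.78 rad (target -0.785). A rougher reading from the pin foot gave -0.82. A last distant view gave -0.76, though there the pin fitted worse, at a radius of about 74 mm instead of 80. All three are within the 0.11 tolerance.
- **Pawl:** in the scene picture it looks the same as at the start, down between teeth.
- **Bottles:** all three are standing in their cups.
- **Bystanders:** the timer, beaker and box moved no more than about half a pixel in the scene view. The timer check is weaker because a shadow changed over it.
- **Force:** the highest reading was a brief 10–12 N at the wrist on first contact with the pin. That is the highest of the readings taken at the end of each move.

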